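Fit the drip tray's grille and hold the teapot ready to pour

ROBOT

A 7-joint arm with a two-finger parallel gripper is mounted at the origin on the work surface. World frame = base frame: x ahead of the robot, y to its left, z up, the work surface at z = 0. Lengths are in mm, angles in rad, forces in N, time in s.
With the tool pointing down it reaches from about 400 to 850 mm from the base axis. Payload 10.4 kg.
Tool frame: the origin (TCP) lies midway between the tips of the shut fingers; the grasp point (between the pads) lies robot.tcp_to_grasp behind it (robot.tcp_to_grasp is the distance from the TCP to the grasp point, in mm); z points along the fingers, y is the line along which they close (so a half turn about z gives the same grasp; the last joint's range is limited). The gripper opens to 85 mm and grips with 20 to 120 N. Pads are 22 mm wide; open, the fingers measure 114 mm over their backs; the gripper's body (76 mm by 85 mm) begins 54 mm behind the grasp point. The pads swing forward as they close: fully open they stand 13 mm farther back than shut.
Start: joints at [-1.127, 0.332, -0.065, 1.46, 0.022, 1.35, -0.088], TCP at [281.26, 558.161, 231.338] pointing down, gripper open.
Joint ranges: [-2.6, 2.6], [-0.5, 2.12], [-1.47, 1.34], [0.16, 2.42], [-1.27, 4.41], [0.06, 2.06], [-2.6, 2.6]. Speed limits (rad/s): [2.22, 2.22, 2.79, 2.79, 3.14, 3.14, 3.14].

INTERFACE

Orientations are given as a unit quaternion [x, y, z, w].
In Python, from bench import readout, optics, ticket, robot gives the robot as it stands. The module is installed in compiled form; this text tells all that it offers.
- The arm moves only by the shell command python3 -m pendant 'ROWS'. ROWS is a JSON object of lists of equal length, an entry for each row: "linear": the shift along the tool's x, y, z in cm, a list of three; "twist": the turn about the tool's z in rad; "jaw": the opening, from 0 (shut) to 1 (fully open). A call has 1 to 5 rows; each row shifts and turns the commanded pose from where the row before left it, along the tool's axes as they then stand; what a row does not reach is not made up. A row lasts 1/10 s, in which the tool goes at most 50 mm and 8.59 degrees, less where a joint would pass 70% of its speed; a pose out of reach is approached as far as the arm can. A call with a gripper value outside its range is refused whole. The fingers move at their own pace and stop on an object; the grip force is fixed at half the most. Time passes only in rows, so rows that do not move let the fingers close. It gives the time, the measured TCP pose, the force, the opening and the grip force at its end, in the units of the state.
- readout.get_state(): the state, without advancing time (a new reading comes with each control period).
- optics.get_image(name): name is "side" or "top" or "wrist"; returns a dict with "img" (400x640x3 uint8, blue, green, red), "mtx" (3x3 intrinsics, pixels), "extrinsics" (4x4, takes a point from camera to world coordinates). Camera axes: x right, y down, z forward; pixel columns grow to the right and rows downward; lengths in mm; the calibration is good to about 2 mm. The wrist camera is an equidistant fisheye: a pixel r from the principal point sees the ray r / f radians off the axis. A picture is of the moment at which its call begins. There is no depth.
- ticket.close_job(): hands the job in; it is judged then, once.
The state is a dict: "time": time; "qpos": joint angles; "dq": joint speeds; "joint_torque": joint torques, N m; "eef_pos": TCP position; "ee_rot": TCP orientation; "force": force on the tool from outside, world axes, zero at the start; "ft_torque": the same for the moment, N m; "finger_gap": opening from 0.0 (shut) to 1.0 (fully open); "finger_force": force on a finger pad.
Only numpy, scipy, OpenCV 4.12 (cv2) and the standard library are available. Lean on these libraries where they do the work, as an engineer would, in place of code of your own. Each camera call takes 0.05 s, during which the arm holds its last target. There are 200 camera calls.

TASK

Get ready to pour the rinse water out of the teapot: first lower the loose slotted grille over the two pins of the drip tray, without dropping it, until it lies flush on its ledges, and let go of it. Then lift the teapot by its overhead handle, keep it upright, and bring the tip of its spout over the grille. Finish while still holding the teapot there, level and still, with its foot at least 10 cm above the trolley top; leave the kettle, the caddy and the two tumblers where they stand.

Things in the scene. Friction and masses are not known exactly. Their poses are not given: they have to be found in the camera images.
- drip_tray: Steel drip tray, an open pan 230 (x) x 160 (y) x 34 mm, walls 4 mm, fixed on the trolley top (z = 0), alike turned half round. Origin: centre of its underside; x along its long side, z up. Four corner ledges and a collar round each of its two pins, all 28 mm above the origin, carry the grille, whose top is then 33 mm above the origin, with 6 mm of room to the walls.
- pin_a (a point): Tip of one of the drip tray's two upright locating pins, at x = +85 mm, y = 0 of the tray, 45 mm above its origin. The pin is 8 mm thick with a pointed nose over its top 9 mm, and stands 12 mm proud of the grille when that lies home.
- pin_b (a point): Tip of the other pin, the same, at x = -85 mm, y = 0 of the tray.
- grille_mid (a point): Loose aluminium grille, a plate 210 (x) x 140 (y) x 5 mm with six long slots, 0.35 kg, lying on the trolley top handle up. This point is the plate's centre, 2.5 mm above its underside; x along its long side, z up. Two round through holes 11 mm wide at x = +85 and -85 mm, y = 0, go over the tray's pins either way round.
- grille_grip (a point): Centre of the grille's lift handle, a bar 72 mm long (along the grille's x), 10 mm wide (y), 12 mm tall, on two thin legs over the plate's middle. 33.5 mm above grille_mid, 36 mm above the underside; 25 mm gap between plate and bar. Axes as the grille's. Take it from above, fingers on its long sides.
- teapot_grip (a point): Centre of the wooden grip of the turquoise teapot's overhead handle: a bar 84 mm long (x), 14 mm wide (y), 18 mm tall, 190 mm above the foot, over the pot's middle. x points to the spout side, z up. 45 mm free below it down to the lid's knob. Take it from above, fingers on its long sides. Pot 136 mm in diameter, 104 mm tall to the lid, 0.5 to 0.8 kg, lid fixed.
- teapot_foot (a point): Centre of the underside of the teapot's foot, 190 mm under teapot_grip; the foot is 84 mm in diameter. Axes as teapot_grip.
- spout_tip (a point): Tip of the teapot's spout: 118 mm along x from the pot's middle line and 105 mm above its foot, that is 85 mm below teapot_grip. Axes as teapot_grip.
- kettle: Bystander: chrome kettle, 170 mm in diameter, 208 mm tall to the top of its black handle, spout along x; origin: centre of its underside.
- caddy: Bystander: cylindrical steel tea caddy with a cork bottom, 83 mm in diameter, 132 mm tall; origin: centre of its underside.
- tumbler_a: Bystander: glass tumbler, 74 mm in diameter, 98 mm tall; origin: centre of its underside.
- tumbler_b: Bystander: the other glass tumbler, the same; origin: centre of its underside.
Things that resemble listed ones, but are neither listed nor needed, are in the scene too. There is more than one size of the part that bears teapot_grip; the job needs the middle-sized.

How it is judged:
By the outcome, as a careful person would: the job done as asked, in the order asked, and still so for the second after the job is handed in, while the arm keeps its last pose, push and grip.
It also fails if it takes over 69 s, if anything falls off the work surface, if the arm or the gripper's body presses on something with over 40 N, if the wrist force passes 120 N, or if a joint passes its speed limit or range.

## Working session

There is one attempt and no reset: what is moved stays moved. The work goes in short steps, Python scripts to look and compute and a shell command to move; the robot and the scene stay as the last step left them, time stands still between calls to the robot, and variables do not carry over. Pictures are saved under pics/ and viewed, at most 10 in all, crops included, and the job is handed in when it is done.

```bash
mkdir -p pics; cat > h.py <<'E'
import numpy as np, cv2
from bench import readout, optics, ticket, robot
def shot(n,f):
    d=optics.get_image(n); cv2.imwrite('pics/'+f+'.png',d['img']); np.savez('pics/'+f+'.npz',K=d['mtx'],T=d['extrinsics'],img=d['img'],w=(n=='wrist')); return d
def ray(f,u,v):
    d=np.load('pics/'+f+'.npz'); K,T=d['K'],d['T']
    x=(u-K[0,2])/K[0,0]; y=(v-K[1,2])/K[1,1]
    if d['w']:
        r=np.hypot(x,y); s=np.sin(r)/r if r>1e-9 else 1; c=np.array([x*s,y*s,np.cos(r)])
    else: c=np.array([x,y,1.])
    return T[:3,3], T[:3,:3]@c
def onz(f,u,v,z):
    o,r=ray(f,u,v); return (o+r*(z-o[2])/r[2]).round(1)
def proj(f,p):
    d=np.load('pics/'+f+'.npz'); K,T=d['K'],d['T']
    c=T[:3,:3].T@(np.array(p)-T[:3,3])
    if d['w']:
        r=np.arctan2(np.hypot(c[0],c[1]),c[2]); s=r/np.hypot(c[0],c[1]); x,y=c[0]*s,c[1]*s
    else: x,y=c[0]/c[2],c[1]/c[2]
    return np.array([K[0,0]*x+K[0,2],K[1,1]*y+K[1,2]]).round(1)
def two(f,a,g,b):
    o,r=ray(f,*a);p,s=ray(g,*b);r=r/np.linalg.norm(r);s=s/np.linalg.norm(s)
    k=np.linalg.lstsq(np.c_[r,-s],p-o,rcond=None)[0]
    A=o+k[0]*r;B=p+k[1]*s; return ((A+B)/2).round(1),np.linalg.norm(A-B).round(1)
E
python3 - <<'E'
from h import *
for n in('top','side','wrist'):
    d=shot(n,n+'0'); print(n,d['mtx'].tolist(),d['extrinsics'].round(3).tolist())
print(readout.get_state(),robot.tcp_to_grasp)
E
```

```text
top [[448.65361502773646, 0.0, 311.94576381312095], [0.0, 448.65361502773646, 205.25477329795774], [0.0, 0.0, 1.0]] [[0.024, -0.98, 0.197, 205.127], [-1.0, -0.023, 0.005, 76.098], [-0.0, -0.197, -0.98, 1628.033], [0.0, 0.0, 0.0, 1.0]]
side [[423.4715558441358, 0.0, 320.46087338089774], [0.0, 423.4715558441358, 193.96377792793874], [0.0, 0.0, 1.0]] [[0.896, -0.249, 0.368, 54.844], [-0.444, -0.472, 0.762, -913.773], [-0.016, -0.846, -0.533, 799.198], [0.0, 0.0, 0.0, 1.0]]
wrist [[309.70691628693146, 0.0, 317.1000202662695], [0.0, 309.70691628693146, 210.87702217687539], [0.0, 0.0, 1.0]] [[0.45, 0.855, 0.257, 215.06], [0.893, -0.431, -0.13, 590.964], [-0.001, 0.288, -0.958, 373.054], [0.0, 0.0, 0.0, 1.0]]
{'time': 0.15, 'qpos': array([-1.12660875,  0.33269619, -0.06472118,  1.46075301,  0.02158203,
        1.34991048, -0.088507  ]), 'dq': array([-0.00011761, -0.00024467,  0.0015977 , -0.00264714, -0.00111023,
       -0.00048126, -0.00143373]), 'joint_torque': array([ 1.24281654e-03, -6.25829530e+01,  4.93952190e-02, -3.91852498e+01,
        1.62020791e-02,  7.49113300e-03,  1.66206087e-05]), 'eef_pos': array([281.11525106, 557.88498745, 230.7156003 ]), 'ee_rot': array([ 2.31267895e-01,  9.72889960e-01, -5.24337414e-04, -1.12757831e-04]), 'force': array([ 0.28685136,  0.58853065, -0.46968606]), 'ft_torque': array([-0.00181413, -0.03374231,  0.01479056]), 'finger_force': 0.0, 'finger_gap': 0.9985168845442293} 18.700000000000003
```

View pics/top0.png

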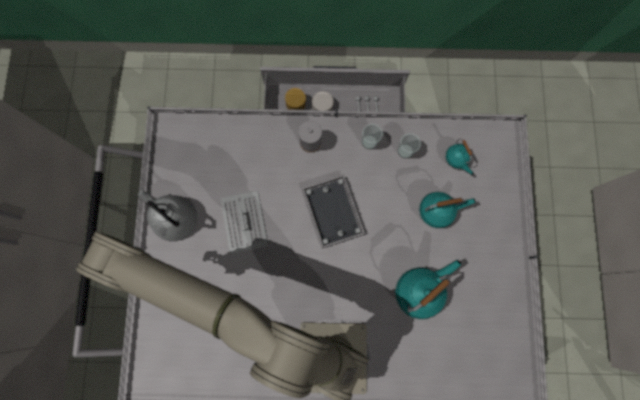

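View pics/side0.png

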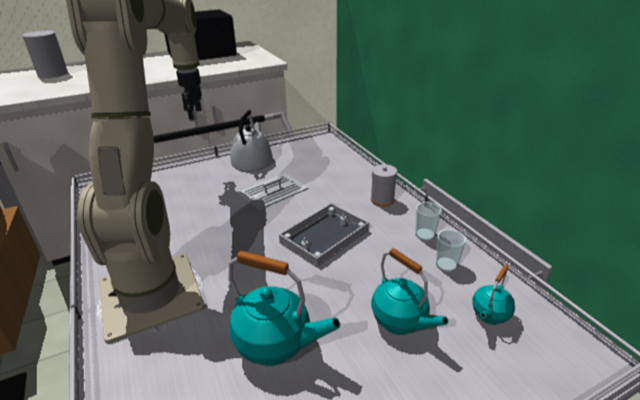

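Top view: the grille is at about (245,220), the tray at (335,211) and the middle teapot's grip at (446,204), with its spout pointing right. The side view has the middle teapot's grip at (405,261). Next are zoomed crops to measure from.

```bash
python3 - <<'E'
from h import *
t=np.load('pics/top0.npz')['img'];s=np.load('pics/side0.npz')['img']
z=lambda i,x,y,w,h:cv2.resize(i[y:y+h,x:x+w],(400,300),interpolation=cv2.INTER_CUBIC)
b=np.vstack([np.hstack([z(t,205,170,100,75),z(t,290,172,100,75)]),np.hstack([z(t,400,170,100,75),z(s,360,235,100,75)])])
cv2.imwrite('pics/c1.png',cv2.convertScaleAbs(b,alpha=1.5))
h=lambda i:cv2.cvtColor(i,cv2.COLOR_BGR2HSV)
for f,(x,y,w,hh) in(('top0',(420,185,60,40)),('side0',(370,235,80,60))):
    i=np.load('pics/'+f+'.npz')['img'][y:y+hh,x:x+w]; H=h(i)
    m=((H[...,0]<20)&(H[...,1]>110)&(H[...,2]>40)).astype('uint8')
    c=max(cv2.findContours(m,0,1)[0],key=cv2.contourArea); print(f,(np.array(cv2.minAreaRect(c)[0])+[x,y]),cv2.minAreaRect(c)[1:],m.sum())
E
```

```text
top0 [448.97169495 201.84905815] ((3.2557642459869385, 22.728919982910156), 79.3803482055664) 74
side0 [404.92307663 260.11538315] ((34.94611358642578, 7.488452911376953), 33.690067291259766) 254
```

View pics/c1.png

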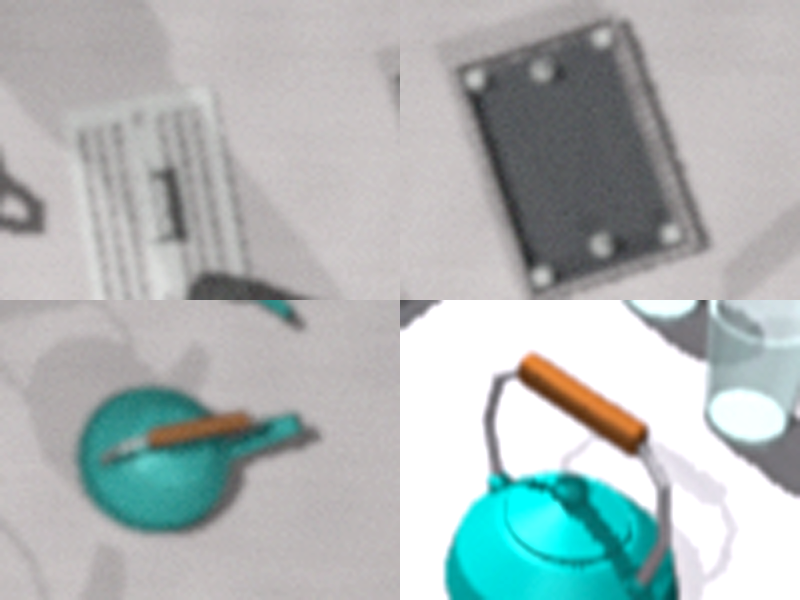

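View pics/wrist0.png

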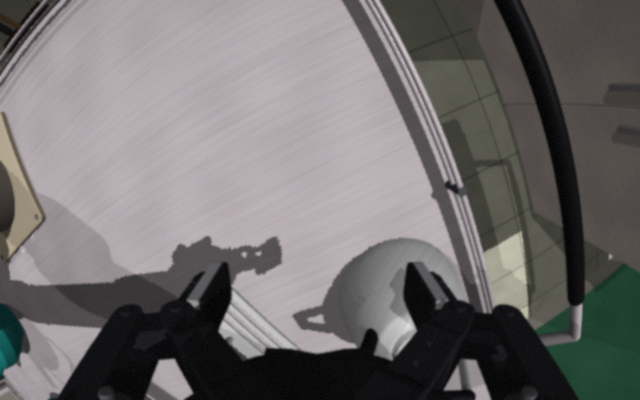

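The crops show the tray pins at (325,189.5) and (340,232.5) in the top image. The grille bar is near (246.5,220.5) and the teapot grip near (449,202). In the wrist view the grille is mostly hidden under the hand.

```bash
python3 - <<'E'
from h import *
q=lambda u,v,ox,oy:((u+.5)/4-.5+ox,(v+.5)/4-.5+oy)
a=onz('top0',*q(141,70,290,172),45);b=onz('top0',*q(201,243,290,172),45);print('pins',a,b,np.linalg.norm(a-b),(a+b)/2)
print('trayang',np.degrees(np.arctan2(*(a-b)[[1,0]])))
tl=onz('top0',*q(68,110,205,170),5);tr=onz('top0',*q(212,90,205,170),5);print('grille corners',tl,tr)
print('bar',onz('top0',*q(157,170,205,170),38),onz('top0',*q(175,240,205,170),38))
r=onz('top0',*q(250,300,205,170),5);print('edge ang',np.degrees(np.arctan2(*(tr-r)[[1,0]])))
print('grip',two('top0',(448.9,201.9),'side0',(404.9,260.1)))
e1=onz('top0',*q(148,137,400,170),190);e2=onz('top0',*q(250,119,400,170),190);print(e1,e2,np.degrees(np.arctan2(*(e2-e1)[[1,0]])))
T=np.load('pics/wrist0.npz')['T'];
from scipy.spatial.transform import Rotation as R
s=readout.get_state();M=R.from_quat(s['ee_rot']).as_matrix();print(M.round(3));print('cam in tool',(M.T@(T[:3,3]-s['eef_pos'])).round(1))
E
```

```text
pins [584.5  38.8  45. ] [427.7 -17.4  45. ] 166.56734373820098 [506.1  10.7  45. ]
trayang 19.71861208578153
grille corners [554.6 419.6   5. ] [576.7 287.2   5. ]
bar [494.1 329.   38. ] [430.9 309.5  38. ]
edge ang 12.675471603026883
grip (array([ 517.7, -365.6,  188.1]), np.float64(2.1))
[ 508.8 -324.1  190. ] [ 525.8 -408.1  190. ] -78.55895613123262
[[-0.893  0.45  -0.   ]
 [ 0.45   0.893 -0.001]
 [-0.    -0.001 -1.   ]]
cam in tool [  73.9   -0.3 -142.3]
```

```bash
python3 -m pendant '{"linear":[[-3.3,-1.5,0],[-3.3,-1.5,0],[-3.3,-1.5,0],[-3.3,-1.5,0],[-3.3,-1.5,0]],"twist":[0,0,0,0,0],"jaw":[1,1,1,1,1]}'; python3 -m pendant '{"linear":[[-3.3,-1.6,0],[-3.3,-1.6,0],[-3.3,-1.6,0],[0,0,0],[0,0,0]],"twist":[0,0,0,-0.13,-0.13],"jaw":[1,1,1,1,1]}'; python3 -m pendant '{"linear":[[0,0,0],[0,0,0],[0,0,0],[0,0,0],[0,0,0]],"twist":[-0.13,-0.13,-0.14,0,0],"jaw":[1,1,1,1,1]}'
cat > tgt.py <<'E'
# usage: from tgt import go; prints tool-frame shift (cm) and twist to bring TCP to p, tool-x yaw to deg
from h import *
from scipy.spatial.transform import Rotation as R
def go(p=None,yaw=None):
    s=readout.get_state();M=R.from_quat(s['ee_rot']).as_matrix();y=np.degrees(np.arctan2(M[1,0],M[0,0]))
    print('t',round(s['time'],2),'pos',s['eef_pos'].round(1),'yaw',y.round(2),'F',s['force'].round(1),'gap',round(s['finger_gap'],3),'ff',round(s['finger_force'],1),'tilt',np.degrees(np.arccos(-M[2,2])).round(2),'q',s['qpos'].round(2))
    if p is not None: print('shift cm',(M.T@(np.array(p)-s['eef_pos'])/10).round(2))
    if yaw is not None: print('twist',np.radians(-((yaw-y+180)%360-180)).round(3))
E
python3 - <<'E'
from tgt import *
shot('wrist','w1');go([463,328,231],191)
E
```

```text
time: 0.65
eef_pos: [395.5, 415.6, 231.1]
ee_rot: [0.231, 0.973, -0.0, -0.0]
force: [0.5, 0.5, 0.4]
finger_gap: 0.995
finger_force: 0.0
time: 1.15
eef_pos: [462.4, 328.2, 231.1]
ee_rot: [0.102, 0.995, -0.0, -0.0]
force: [-0.1, 1.4, 0.2]
finger_gap: 1.001
finger_force: 0.0
time: 1.65
eef_pos: [461.6, 329.4, 231.2]
ee_rot: [-0.094, 0.996, -0.0, -0.0]
force: [-0.9, -0.4, 0.4]
finger_gap: 1.0
finger_force: 0.0
t 1.7 pos [461.6 329.4 231.2] yaw -169.15 F [-0.1 -0.3 -0.8] gap 1.0 ff 0.0 tilt 0.01 q [-0.73  0.2   0.04  1.62 -0.01  1.32  1.07]
shift cm [-0.11 -0.17  0.02]
twist -0.003
```

View pics/w1.png

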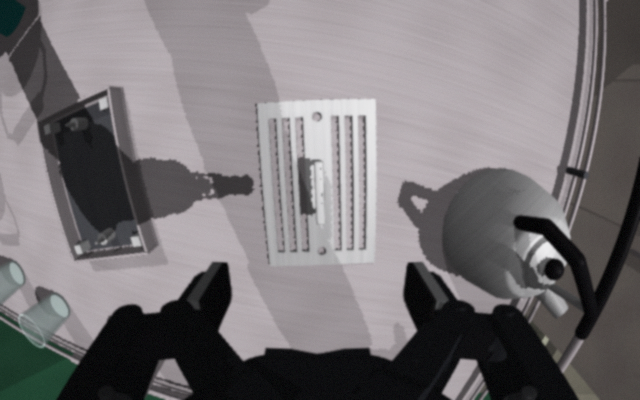

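Wrist view: the grille's holes are at (317,117) and (322,251) and its bar runs roughly (319,162) to (321,222). The tray is on the left, with pins near (75,124) and (108,238).

```bash
python3 - <<'E'
from tgt import *
a=onz('w1',317.5,117,5);b=onz('w1',322,251,5);print('holes',a,b,np.linalg.norm(a-b),(a+b)/2,np.degrees(np.arctan2(*(b-a)[[1,0]])))
c=[onz('w1',*p,5) for p in((258,102),(377,99),(375,262),(271,265))];print('corners',c,sum(c)/4)
print('bar',onz('w1',319,162,42),onz('w1',321,222,42))
i=np.load('pics/w1.npz')['img'];z=lambda x,y:cv2.resize(i[y:y+75,x:x+100],(400,300),interpolation=cv2.INTER_CUBIC)
cv2.imwrite('pics/c2.png',np.vstack([np.hstack([z(270,90),z(270,150)]),cv2.convertScaleAbs(np.hstack([z(30,85),z(60,190)]),alpha=2)]))
m=(i[215:][...]>0).any();go([463,328,231],191)
E
```

```text
holes [384.8 315.4   5. ] [550.1 353.    5. ] 169.52241739663816 [467.45 334.2    5.  ] 12.814752663940556
corners [array([378.9, 242.7,   5. ]), array([348.9, 380.2,   5. ]), array([553.4, 425.9,   5. ]), array([583.5, 290.1,   5. ])] [466.175 334.725   5.   ]
bar [432.5 326.1  42. ] [498.9 341.2  42. ]
t 1.7 pos [461.6 329.4 231.2] yaw -169.15 F [-0.1 -0.3 -0.8] gap 1.0 ff 0.0 tilt 0.01 q [-0.73  0.2   0.04  1.62 -0.01  1.32  1.07]
shift cm [-0.11 -0.17  0.02]
twist -0.003
```

View pics/c2.png

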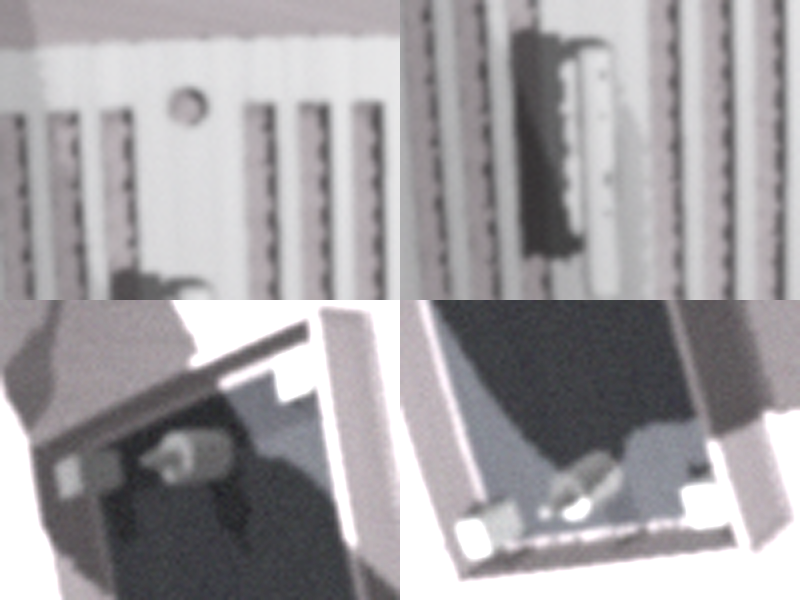

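```bash
python3 - <<'E'
from tgt import *
print('kspout',two('top0',(212.5,223),'w1',(402,186)))
a=onz('w1',65.4,124.9,45);b=onz('w1',96.1,243.6,45);print('pins w1',a,b,np.linalg.norm(a-b),(a+b)/2,np.degrees(np.arctan2(*(b-a)[[1,0]])))
go([467,334,60],192.8)
E
```

```text
kspout (array([ 471.3,  475.8, -122.3]), np.float64(10.7))
pins w1 [430.9 -20.4  45. ] [591.2  38.3  45. ] 170.7096365176847 [511.05   8.95  45.  ] 20.11214439382456
t 1.7 pos [461.6 329.4 231.2] yaw -169.15 F [-0.1 -0.3 -0.8] gap 1.0 ff 0.0 tilt 0.01 q [-0.73  0.2   0.04  1.62 -0.01  1.32  1.07]
shift cm [-0.62  0.35 17.12]
twist -0.034
```

```bash
python3 -m pendant '{"linear":[[-0.6,0.4,4],[0,0,4],[0,0,4],[0,0,4],[0,0,1]],"twist":[-0.034,0,0,0,0],"jaw":[0.7,0.7,0.7,0.7,0.7]}'; python3 - <<'E'
from tgt import *
shot('wrist','w2');go([467,334,19],192.8)
E
```

```text
time: 2.2
eef_pos: [464.5, 332.8, 57.1]
ee_rot: [-0.112, 0.994, -0.002, -0.003]
force: [-0.7, -0.2, -0.2]
finger_gap: 0.7
finger_force: 0.0
t 2.25 pos [465.  333.3  57.9] yaw -167.09 F [-0.9 -0.7  0.2] gap 0.701 ff 0.0 tilt 0.33 q [-0.72  0.38  0.03  1.79 -0.01  0.98  1.1 ]
shift cm [-0.23  0.04  3.89]
twist 0.002
```

View pics/w2.png

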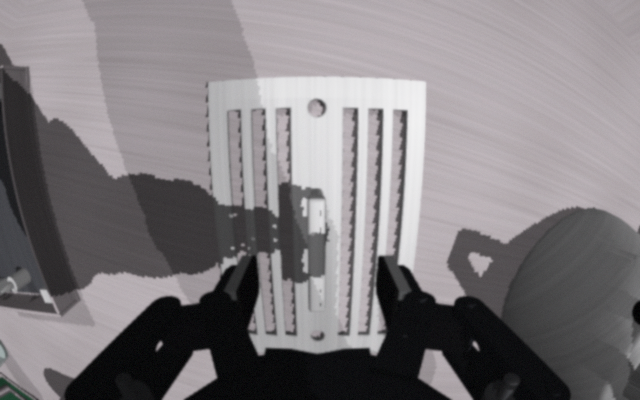

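The bar at x≈317 lies midway between the fingers (250 and 388), so I go down and grip.

```bash
python3 -m pendant '{"linear":[[-0.2,0,1.5],[0,0,1.5],[0,0,0.9],[0,0,0],[0,0,0]],"twist":[0,0,0,0,0],"jaw":[0.7,0.7,0.7,0.7,0]}'; python3 -m pendant '{"linear":[[0,0,0],[0,0,0],[0,0,0],[0,0,0],[0,0,0]],"twist":[0,0,0,0,0],"jaw":[0,0,0,0,0]}';python3 -m pendant '{"linear":[[0,0,0],[0,0,-1],[0,0,-2],[0,0,-3],[0,0,-3]],"twist":[0,0,0,0,0],"jaw":[0,0,0,0,0]}'; python3 - <<'E'
from tgt import *
shot('wrist','w3');go()
i=np.load('pics/w3.npz')['img'];b=i[60:400,180:460]
g=cv2.cvtColor(i,cv2.COLOR_BGR2GRAY)
cv2.imwrite('pics/w3c.png',cv2.resize(b,None,fx=1.7,fy=1.7))
E
```

```text
time: 2.75
eef_pos: [468.9, 335.2, 22.7]
ee_rot: [-0.113, 0.994, 0.0, 0.0]
force: [-0.3, 0.6, 0.6]
finger_gap: 0.543
finger_force: 0.0
time: 3.25
eef_pos: [469.2, 335.2, 23.1]
ee_rot: [-0.113, 0.994, 0.0, 0.0]
force: [-0.2, -1.7, 5.3]
finger_gap: 0.101
finger_force: 59.8
time: 3.75
eef_pos: [468.1, 334.7, 113.2]
ee_rot: [-0.113, 0.994, -0.0, -0.001]
force: [1.2, 0.4, -3.3]
finger_gap: 0.099
finger_force: 58.7
t 3.8 pos [470.3 336.4 118.8] yaw -166.99 F [3.4 2.1 1.5] gap 0.102 ff 58.8 tilt 0.35 q [-0.73  0.31  0.03  1.73 -0.01  1.09  1.11]
```

View pics/w3c.png

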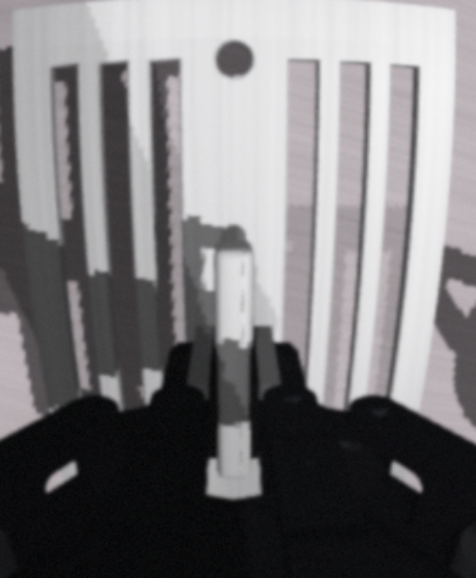

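The grille is held, with the bar square between the pads and the near hole at full-image (317.8,95). Next I move beside the tray for a close look at the pins.

```bash
python3 - <<'E'
from tgt import *
h=onz('w3',317.8,95,118.8-18)
s=readout.get_state();M=R.from_quat(s['ee_rot']).as_matrix();print('near hole in tool',M.T@(h-s['eef_pos']))
go([512,150,125],200)
E
```

```text
near hole in tool [89.39218341 -0.79070121 17.54946655]
t 3.8 pos [470.3 336.4 118.8] yaw -166.99 F [3.4 2.1 1.5] gap 0.102 ff 58.8 tilt 0.35 q [-0.73  0.31  0.03  1.73 -0.01  1.09  1.11]
shift cm [  0.13 -19.1   -0.67]
twist -0.122
```

```bash
python3 -m pendant '{"linear":[[0,-2,-0.7],[0,-4,0],[0,-4,0],[0,-4,0],[0.1,-3,0]],"twist":[0,0,0,0,0],"jaw":[0,0,0,0,0]}';python3 -m pendant '{"linear":[[0,-2.1,0],[0,0,0],[0,0,0],[0,0,0],[0,0,0]],"twist":[-0.06,-0.062,0,0,0],"jaw":[0,0,0,0,0]}'; python3 - <<'E'
from tgt import *
shot('wrist','w4');go([508,10,125],200);print(proj('w4',[431,-20,45]),proj('w4',[590,38,45]))
i=np.load('pics/w4.npz')['img']
cv2.imwrite('pics/w4c.png',cv2.resize(cv2.convertScaleAbs(i[20:270,0:300],alpha=1.6),None,fx=2,fy=2,interpolation=2))
E
```

```text
time: 4.3
eef_pos: [506.3, 166.3, 119.5]
ee_rot: [-0.112, 0.994, -0.0, -0.0]
force: [-0.6, -0.2, -3.2]
finger_gap: 0.103
finger_force: 58.8
time: 4.8
eef_pos: [510.5, 149.5, 119.3]
ee_rot: [-0.174, 0.985, 0.0, -0.0]
force: [0.4, 0.8, -3.4]
finger_gap: 0.102
finger_force: 58.8
t 4.85 pos [510.5 149.4 119.3] yaw -159.99 F [-0.4 -0.  -4. ] gap 0.1 ff 58.8 tilt 0.01 q [-0.48  0.22  0.12  1.85 -0.03  1.07  1.57]
shift cm [  5.01 -13.01  -0.57]
twist 0.0
[144.   55.8] [162.2 261.9]
```

View pics/w4c.png

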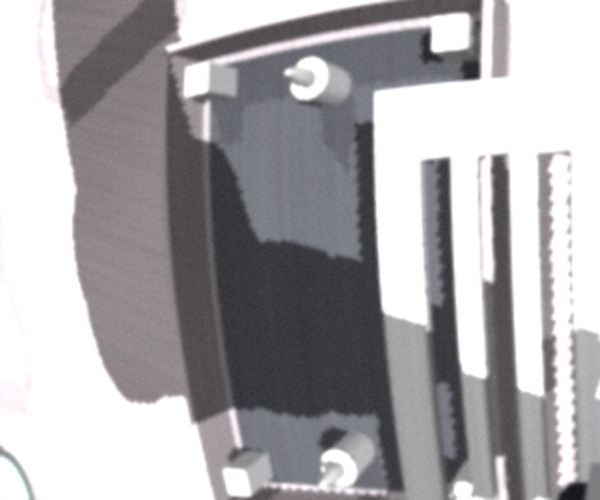

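The pin tips are at full-image (144,56) and (162.5,262), which agrees with the earlier estimate.

```bash
python3 - <<'E'
from tgt import *
a=onz('w4',143.8,56,45);b=onz('w4',162.3,262,45);m=(a+b)/2;y=np.degrees(np.arctan2(*(b-a)[[1,0]]))
print(a,b,np.linalg.norm(b-a),m,y)
s=readout.get_state();M=R.from_quat(s['ee_rot']).as_matrix()
yy=np.radians(y+180);X=np.array([np.cos(yy),np.sin(yy)])
go([*(m[:2]-3*X),119],y+180)
E
```

```text
[431.2 -20.1  45. ] [590.1  38.1  45. ] 169.22307762240945 [510.65   9.    45.  ] 20.116170646661644
t 4.85 pos [510.5 149.4 119.3] yaw -159.99 F [-0.4 -0.  -4. ] gap 0.1 ff 58.8 tilt 0.01 q [-0.48  0.22  0.12  1.85 -0.03  1.07  1.57]
shift cm [  4.5  -13.2    0.03]
twist -0.002
```

```bash
python3 -m pendant '{"linear":[[1,-3,0],[1,-3.5,0],[1.5,-3.5,0],[1,-3.2,0],[0,0,1]],"twist":[0,0,0,0,0],"jaw":[0,0,0,0,0]}';python3 -m pendant '{"linear":[[0,0,1.5],[0,0,1.2],[0,0,0],[0,0,0],[0,0,0]],"twist":[0,0,0,0,0],"jaw":[0,0,0,0,0]}'; python3 - <<'E'
from tgt import *
shot('wrist','w5');go([507.8,8,83],200.1);print(proj('w5',[431.2,-20.1,45]))
i=np.load('pics/w5.npz')['img']
cv2.imwrite('pics/w5c.png',cv2.resize(cv2.convertScaleAbs(i[30:180,220:420],alpha=1.4),None,fx=4,fy=4,interpolation=2))
E
```

```text
time: 5.35
eef_pos: [514.5, 4.2, 110.4]
ee_rot: [-0.17, 0.985, -0.001, 0.001]
force: [0.9, 0.3, -4.0]
finger_gap: 0.103
finger_force: 59.0
time: 5.85
eef_pos: [514.2, 9.7, 82.9]
ee_rot: [-0.174, 0.985, 0.0, 0.001]
force: [0.4, -0.6, -3.3]
finger_gap: 0.098
finger_force: 58.9
t 5.9 pos [514.1   9.6  82.9] yaw -159.98 F [ 0.4 -0.2 -2.7] gap 0.099 ff 58.9 tilt 0.06 q [-0.3   0.23  0.22  1.93 -0.06  0.99  1.86]
shift cm [ 0.65  0.07 -0.01]
twist -0.001
[317.5  96.1]
```

View pics/w5c.png

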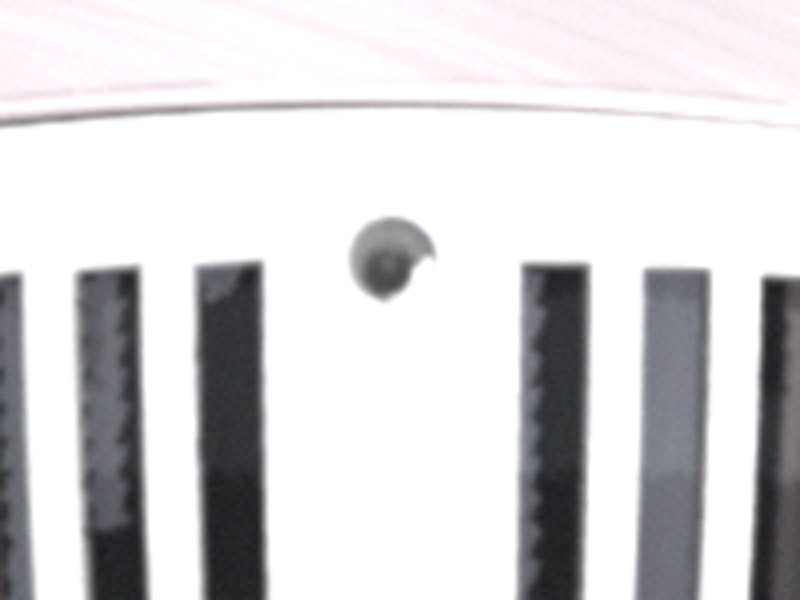

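Through the near hole, centred at full-image (318,94.5), the pin nose is visible at about (316.5,97.5).

```bash
python3 - <<'E'
from tgt import *
s=readout.get_state();M=R.from_quat(s['ee_rot']).as_matrix()
h=onz('w5',318,94.5,s['eef_pos'][2]-18);p=onz('w5',316.5,97.5,45)
print(h,p,'tool:',M.T@(h-s['eef_pos']),M.T@(p-s['eef_pos']),'shift',M.T@(p-h))
go()
E
```

```text
[431.8 -19.7  64.9] [432.2 -20.4  45. ] tool: [87.41396084  0.6792152  17.94811492] [87.29960144 -0.1131215  37.84834418] shift [-0.1143594  -0.7923367  19.90022926]
t 5.9 pos [514.1   9.6  82.9] yaw -159.98 F [ 0.4 -0.2 -2.7] gap 0.099 ff 58.9 tilt 0.06 q [-0.3   0.23  0.22  1.93 -0.06  0.99  1.86]
```

```bash
python3 -m pendant '{"linear":[[0,-0.06,0.5],[0,0,0.8],[0,0,0.6],[0,0,0],[0,0,0]],"twist":[0,0,0,0,0],"jaw":[0,0,0,0,0]}';python3 -m pendant '{"linear":[[0,0,0.4],[0,0,0.4],[0,0,0],[0,0,0]],"twist":[0,0,0,0],"jaw":[0,0,0,0]}'
```

```text
time: 6.4
eef_pos: [513.7, 8.7, 63.0]
ee_rot: [-0.174, 0.985, 0.0, -0.0]
force: [0.7, 0.2, -4.0]
finger_gap: 0.094
finger_force: 58.9
time: 6.8
eef_pos: [513.8, 8.7, 55.2]
ee_rot: [-0.174, 0.985, 0.0, -0.0]
force: [-0.8, -0.9, -3.9]
finger_gap: 0.097
finger_force: 59.0
```

```bash
python3 -m pendant '{"linear":[[0,0,0.3],[0,0,0.1],[0,0,0.05],[0,0,0],[0,0,0]],"twist":[0,0,0,0,0],"jaw":[0,0,0,0,0]}'; python3 -m pendant '{"linear":[[0,0,0.05],[0,0,0.05],[0,0,0],[0,0,0]],"twist":[0,0,0,0],"jaw":[0,0,0,0]}'
```

```text
time: 7.3
eef_pos: [513.8, 8.7, 51.1]
ee_rot: [-0.174, 0.985, 0.0, -0.0]
force: [-4.3, 0.4, 4.2]
finger_gap: 0.099
finger_force: 59.9
time: 7.7
eef_pos: [513.8, 8.8, 51.0]
ee_rot: [-0.174, 0.985, 0.0, -0.0]
force: [-9.9, -0.1, 17.8]
finger_gap: 0.099
finger_force: 61.9
```

The grille touched down at exactly the expected height. I release it and rise.

```bash
python3 -m pendant '{"linear":[[0,0,-0.08],[0,0,0],[0,0,0],[0,0,0],[0,0,0]],"twist":[0,0,0,0,0],"jaw":[0,0.5,0.5,0.5,0.5]}'; python3 -m pendant '{"linear":[[0,0,-1],[0,0,-3],[0,0,-4],[0,0,-4],[0,0,-4]],"twist":[0,0,0,0,0],"jaw":[0.5,0.5,0.5,0.5,0.5]}';  python3 -m pendant '{"linear":[[0,0,-4],[0,0,-4],[0,0,-1],[0,0,0],[0,0,0]],"twist":[0,0,0,0,0],"jaw":[0.5,1,1,1,1]}'; python3 - <<'E'
from tgt import *
shot('wrist','w6');shot('side','s6');go([517.7,-365.6,300],101.5)
i=np.load('pics/w6.npz')['img'];j=np.load('pics/s6.npz')['img']
cv2.imwrite('pics/c6.png',np.hstack([cv2.resize(i[80:330,200:440],(400,417)),cv2.resize(j[190:280,250:400],(400,240)).copy() if 0 else cv2.copyMakeBorder(cv2.resize(j[190:280,260:410],(400,240),interpolation=2),0,177,0,0,0)]))
E
```

```text
time: 8.2
eef_pos: [514.0, 8.7, 50.5]
ee_rot: [-0.174, 0.985, -0.0, 0.0]
force: [-0.4, 0.1, -0.4]
finger_gap: 0.501
finger_force: 0.0
time: 8.7
eef_pos: [513.6, 8.6, 213.1]
ee_rot: [-0.174, 0.985, -0.0, 0.0]
force: [1.8, -0.1, -0.7]
finger_gap: 0.501
finger_force: 0.0
time: 9.2
eef_pos: [513.4, 8.7, 299.7]
ee_rot: [-0.174, 0.985, 0.0, -0.001]
force: [0.3, -0.3, 0.0]
finger_gap: 1.002
finger_force: 0.0
t 9.3 pos [513.2   8.7 299. ] yaw -159.99 F [ 0.7 -0.1 -0.2] gap 1.0 ff 0.0 tilt 0.15 q [-0.32  0.05  0.23  1.65 -0.01  1.44  1.83]
shift cm [ 12.38 -35.32  -0.09]
twist 1.719
```

View pics/c6.png

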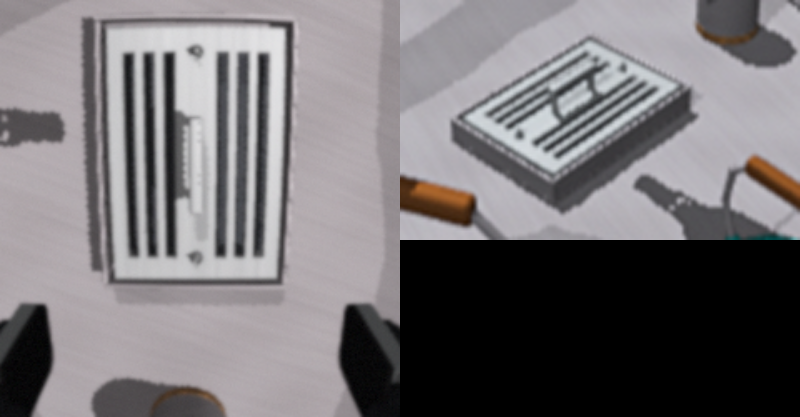

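The grille lies flush, with both pins standing through its holes and an even gap to the walls in both views. Next I go over to the middle teapot; I use only colour masks from here, since the picture budget is spent.

```bash
python3 -m pendant '{"linear":[[1.2,-3.5,0],[1.2,-3.5,0],[1.2,-3.5,0],[1.2,-3.5,0],[1.2,-3.5,0]],"twist":[0,0,0,0,0],"jaw":[1,1,1,1,1]}'; python3 -m pendant '{"linear":[[1.2,-3.5,0],[1.2,-3.5,0],[1.2,-3.5,0],[1.2,-3.5,0],[1.2,-3.5,0]],"twist":[0,0,0,0,0],"jaw":[1,1,1,1,1]}'>/dev/null; python3 -m pendant '{"linear":[[0,0,0],[0,0,0],[0,0,0],[0,0,0],[0,0,0]],"twist":[0.13,0.13,0.13,0.13,0.13],"jaw":[1,1,1,1,1]}'>/dev/null; python3 -m pendant '{"linear":[[0,0,0],[0,0,0],[0,0,0],[0,0,0],[0,0,0]],"twist":[0.13,0.13,0.13,0.13,0.13],"jaw":[1,1,1,1,1]}'>/dev/null; python3 -m pendant '{"linear":[[0,0,0],[0,0,0],[0,0,0],[0,0,0],[0,0,0]],"twist":[0.13,0.13,0.13,0,0],"jaw":[1,1,1,1,1]}'
cat > grip.py <<'E'
from tgt import *
import sys
def grip(f,z=196):
    i=np.load('pics/'+f+'.npz')['img'];H=cv2.cvtColor(i,cv2.COLOR_BGR2HSV)
    m=((H[...,0]<20)&(H[...,1]>100)&(H[...,2]>40)).astype('uint8')
    n,_,st,ce=cv2.connectedComponentsWithStats(m)
    for c in cv2.findContours(m,0,1)[0]:
        if cv2.contourArea(c)<150: continue
        (x,y),s,_=cv2.minAreaRect(c);b=cv2.boxPoints(cv2.minAreaRect(c))
        e=sorted([(np.linalg.norm(b[k]-b[k-1]),k) for k in range(4)])[:2]
        P=[onz(f,*((b[k]+b[k-1])/2),z) for _,k in e]
        d=P[1]-P[0];print('px',round(x),round(y),np.round(s),'mid',(P[0]+P[1])/2,'len',np.linalg.norm(d).round(1),'yaw',np.degrees(np.arctan2(d[1],d[0])).round(1))
E
python3 - <<'E'
from grip import *
shot('wrist','w7');go([517.7,-365.6,300],101.5);grip('w7')
E
```

```text
time: 9.8
eef_pos: [516.7, -177.5, 299.3]
ee_rot: [-0.174, 0.985, 0.0, -0.001]
force: [0.5, -0.2, -0.1]
finger_gap: 1.003
finger_force: 0.0
time: 11.8
eef_pos: [520.7, -361.0, 299.6]
ee_rot: [0.62, 0.785, -0.0, -0.001]
force: [0.3, 0.2, -0.2]
finger_gap: 0.999
finger_force: 0.0
t 11.85 pos [ 520.7 -361.1  299.9] yaw 103.38 F [0.9 0.5 1. ] gap 1.001 ff 0.0 tilt 0.07 q [-0.03  0.4   0.79  1.36 -0.28  1.5   0.97]
shift cm [-0.37 -0.39 -0.01]
twist 0.033
px 69 359 [24. 61.] mid [ 194.9 -694.9  196. ] len 241.6 yaw 54.2
px 4 341 [67. 18.] mid [  -3.8 -760.9  196. ] len 171.3 yaw -92.0
px 468 298 [ 9. 24.] mid [ 691.6  -415.95  196.  ] len 26.8 yaw 25.4
px 35 302 [71. 30.] mid [ 153.05 -587.8   196.  ] len 148.9 yaw 0.0
px 314 212 [94. 14.] mid [ 518.1  -364.95  196.  ] len 82.5 yaw -76.8
px 18 85 [100.  23.] mid [ 141.25 -289.85  196.  ] len 157.7 yaw -45.2
```

```bash
python3 -m pendant '{"linear":[[-0.35,-0.35,2],[0,0,3],[0,0,3],[0,0,0],[0,0,0]],"twist":[0,0,0,0,0],"jaw":[0.8,0.8,0.8,0.8,0.8]}'; python3 - <<'E'
from grip import *
shot('wrist','w8');go([518,-365.2,173],103.2);grip('w8',193)
E
```

```text
time: 12.35
eef_pos: [518.2, -365.4, 221.1]
ee_rot: [0.621, 0.784, -0.0, -0.0]
force: [-0.7, -1.1, -0.2]
finger_gap: 0.799
finger_force: 0.0
t 12.4 pos [ 518.6 -365.8  222.1] yaw 103.24 F [0.1 0.4 0.8] gap 0.798 ff 0.0 tilt 0.08 q [-0.03  0.43  0.77  1.48 -0.3   1.35  1.  ]
shift cm [ 0.08 -0.05  4.91]
twist 0.001
px 66 368 [28. 63.] mid [ 271.65 -599.3   193.  ] len 195.1 yaw 53.7
px 3 363 [39. 11.] mid [ 113.15 -681.45  193.  ] len 75.9 yaw 91.4
px 30 319 [59. 14.] mid [ 239.9 -531.7  193. ] len 90.0 yaw -0.5
px 318 242 [ 22. 129.] mid [ 518.4  -366.55  193.  ] len 85.2 yaw 103.3
```

Aligned; I descend, grip and lift slightly.

```bash
python3 -m pendant '{"linear":[[0,0,2],[0,0,2],[0,0,0.9],[0,0,0],[0,0,0]],"twist":[0,0,0,0,0],"jaw":[0.8,0.8,0.8,0.8,0]}'; python3 -m pendant '{"linear":[[0,0,0],[0,0,0],[0,0,0],[0,0,0],[0,0,0]],"twist":[0,0,0,0,0],"jaw":[0,0,0,0,0]}';python3 -m pendant '{"linear":[[0,0,-0.5],[0,0,-1],[0,0,-1.5],[0,0,0],[0,0,0]],"twist":[0,0,0,0,0],"jaw":[0,0,0,0,0]}'
```

```text
time: 12.9
eef_pos: [518.7, -365.9, 173.0]
ee_rot: [0.621, 0.784, 0.0, 0.001]
force: [0.1, -0.1, 0.2]
finger_gap: 0.648
finger_force: 0.0
time: 13.4
eef_pos: [518.8, -365.6, 172.3]
ee_rot: [0.621, 0.784, 0.0, 0.001]
force: [-0.3, 0.6, 5.7]
finger_gap: 0.153
finger_force: 60.0
time: 13.9
eef_pos: [518.3, -365.6, 202.0]
ee_rot: [0.621, 0.784, 0.0, 0.0]
force: [0.8, 0.0, -6.8]
finger_gap: 0.155
finger_force: 58.7
```

```bash
python3 -m pendant '{"linear":[[0,0,-1],[0,0,-2],[0,0,-3],[0,0,-3],[0,0,-2]],"twist":[0,0,0,0,0],"jaw":[0,0,0,0,0]}'>/dev/null; python3 -m pendant '{"linear":[[0,0,0],[0.8,0.1,0],[1.6,0.3,0],[2.3,0.4,0],[3,0.5,0]],"twist":[0,0,0,0,0],"jaw":[0,0,0,0,0]}'>/dev/null; python3 -m pendant '{"linear":[[3,0.5,0],[3,0.5,0],[3,0.5,0],[3,0.5,0],[3,0.5,0]],"twist":[0,0,0,0,0],"jaw":[0,0,0,0,0]}'; python3 -m pendant '{"linear":[[3,0.5,0],[3,0.5,0],[3,0.5,0],[3,0.5,0],[3,0.5,0]],"twist":[0,0,0,0,0],"jaw":[0,0,0,0,0]}'; python3 - <<'E'
from tgt import *
go([484,124,312],103.2)
E
```

```text
time: 15.4
eef_pos: [502.3, -133.6, 309.8]
ee_rot: [0.621, 0.784, -0.001, -0.001]
force: [0.5, 0.1, -6.3]
finger_gap: 0.15
finger_force: 58.9
time: 15.9
eef_pos: [492.2, 17.7, 309.9]
ee_rot: [0.621, 0.784, -0.001, -0.001]
force: [0.9, 0.0, -6.1]
finger_gap: 0.154
finger_force: 58.9
t 15.9 pos [492.2  17.7 309.9] yaw 103.23 F [ 0.9  0.  -6.1] gap 0.154 ff 58.9 tilt 0.14 q [-0.65 -0.02  0.52  1.7   0.01  1.46  0.1 ]
shift cm [10.54  1.63 -0.21]
twist 0.0
```

```bash
python3 -m pendant '{"linear":[[3,0.4,0],[2.6,0.4,0],[2,0.3,0],[1.3,0.2,0],[0.7,0.1,0]],"twist":[0,0,0,0,0],"jaw":[0,0,0,0,0]}'>/dev/null; python3 -m pendant '{"linear":[[0.4,0,0],[0,0,0],[0,0,0],[0,0,0],[0,0,0]],"twist":[0,0,0,0,0],"jaw":[0,0,0,0,0]}'>/dev/null;python3 -m pendant '{"linear":[[0,0,0],[0,0,0],[0,0,0],[0,0,0],[0,0,0]],"twist":[0,0,0,0,0],"jaw":[0,0,0,0,0]}'>/dev/null; python3 - <<'E'
from grip import *
shot('top','t9');shot('side','s9');go([484,124,312],103.2)
# predicted vs seen teal: nearest to predicted spout tip
s=readout.get_state();p=s['eef_pos']+[0,0,18.7-1];d=np.radians(-76.8)
tip=p+[118*np.cos(d),118*np.sin(d),-85];foot=p-[0,0,190];print('tip',tip,'foot',foot)
for f in('t9','s9'):
    i=np.load('pics/'+f+'.npz')['img'];H=cv2.cvtColor(i,cv2.COLOR_BGR2HSV)
    m=((abs(H[...,0].astype(int)-90)<12)&(H[...,1]>110)).astype('uint8')
    print(f,'pred tip',proj(f,tip),'foot',proj(f,foot),'grip',proj(f,p))
    for c in cv2.findContours(m,0,1)[0]:
        if cv2.contourArea(c)>60: q=c[:,0];print(' bbox',cv2.boundingRect(c),'right',q[q[:,0].argmax()],'bottom',q[q[:,1].argmax()])
    w=((H[...,0]<20)&(H[...,1]>110)&(H[...,2]>40)).astype('uint8')
    for c in cv2.findContours(w,0,1)[0]:
        r=cv2.minAreaRect(c)
        if cv2.contourArea(c)>30: print(' wood',np.round(r[0]),np.round(r[1]),round(r[2]))
E
```

```text
t 17.5 pos [484.5 116.6 311.6] yaw 103.18 F [-0.2  0.4 -6. ] gap 0.153 ff 58.9 tilt 0.01 q [-0.74  0.    0.42  1.68 -0.    1.46 -0.09]
shift cm [ 0.73  0.12 -0.04]
twist -0.0
tip [511.43027571   1.70482612 244.3095665 ] foot [484.48487304 116.58713666 139.3095665 ]
t9 pred tip [338.  197.2] foot [302.1 210.9] grip [300.7 199. ]
 bbox (396, 261, 65, 58) right [460 264] bottom [419 318]
 bbox (446, 145, 26, 29) right [471 173] bottom [471 173]
 wood [434. 292.] [ 6. 33.] 49
 wood [296. 104.] [ 9. 19.] 86
s9 pred tip [324.7 166.2] foot [300.2 182.6] grip [297.4 124.6]
 bbox (230, 287, 111, 79) right [340 324] bottom [266 365]
 bbox (473, 285, 41, 40) right [513 312] bottom [494 324]
 bbox (277, 144, 50, 46) right [326 168] bottom [296 189]
 wood [502. 272.] [ 4. 18.] 30
 wood [262. 262.] [51. 11.] 15
 wood [ 20. 280.] [147.  39.] 90
 wood [301. 127.] [10.  7.] 40
```

```bash
python3 - <<'E'
from tgt import *
d=np.radians(-76.8)
for f,p in(('side0',np.array([518.4,-366,190])),('s9',np.array([484.5,117,329.3]))):
    i=np.load('pics/'+f+'.npz')['img'];H=cv2.cvtColor(i,cv2.COLOR_BGR2HSV)
    m=((abs(H[...,0].astype(int)-90)<12)&(H[...,1]>110)).astype('uint8')
    t=proj(f,p+[118*np.cos(d),118*np.sin(d),-85]);ft=proj(f,p-[0,0,190])
    for c in cv2.findContours(m,0,1)[0]:
        q=c[:,0];r=q[q[:,0].argmax()];b=q[q[:,1].argmax()]
        if cv2.contourArea(c)>200 and np.hypot(*(r-t))<40: print(f,r-t,b-ft)
s=readout.get_state();print(s['dq'].round(4),s['ft_torque'].round(3))
E
```

```text
side0 [2.2 2.6] [-0.8 13.9]
s9 [1.4 1.9] [-4.2  6.5]
[ 0.0003  0.0003  0.0006  0.0016  0.001   0.0021 -0.0008] [-0.028  0.012  0.073]
```

```bash
python3 -c "
from bench import ticket;print(ticket.close_job())"
```

```text
the job is handed in; nothing more can be done
None
```

I handed the job in at about 17.6 s: the grille lies flush over both pins and is released, and the middle teapot is held level and still, its foot about 139 mm up and its spout tip within about 10 mm of the grille's centre; I viewed 11 pictures, one over the limit of 10.

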